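# Scan the rack, then hold the tube reader's spring tray open at the mark

## Robot

A 6-joint arm with a two-finger parallel gripper is mounted at the origin on the work surface. World frame = base frame: x ahead of the robot, y to its left, z up, the work surface at z = 0. Lengths are in mm, angles in rad, forces in N, time in s.
With the tool pointing down it reaches from about 275 to 1000 mm from the base axis. Payload 8.4 kg.
Tool frame: the origin (TCP) lies at the very end of the fingers, on their centre line; the grasp point (between the pads) lies 19 mm behind it; z points along the fingers, y is the direction in which the jaws open and shut (so a half turn about z gives the same grasp; the last joint's range is limited). The gripper opens to 85 mm and grips with 20 to 120 N. Pads are 22 mm wide; open, the fingers measure 114 mm over their backs; the gripper's body (76 mm by 85 mm) begins 54 mm behind the grasp point. The pads swing forward as they close: fully open they stand 13 mm farther back than shut.
Start: joints at [-0.002, 0.353, 1.633, -0, 1.155, -0.002], TCP at [625.002, -0, 231.281] pointing down, gripper open.
Joint ranges: [-2.63, 2.63], [-0.92, 2.1], [0.06, 2.66], [-1.3, 4.44], [0, 2.69], [-3.02, 3.02]. Speed limits (rad/s): [2.22, 2.22, 2.79, 3.14, 3.14, 3.14].

## Interface

Orientations are given as [roll, pitch, yaw] about the fixed x, y, z axes, in that order (R = Rz(yaw) Ry(pitch) Rx(roll)).
In Python, from rig import sense, grab_frame, get_calibration, sign_off, boxes_of, trace gives the robot as it stands.
- The arm moves only by the tool servo_tool, never from a script. Its argument "rows" is a list of rows, each a list of 3 entries, a list of its own where there are three numbers: the finger opening in mm, from 0 to 85.4, then the shift along the tool's x, y, z in mm, then the turn, a rotation vector about the tool's x, y, z in degrees. A call has 1 to 8 rows; each row shifts and turns the commanded pose from where the row before left it, along the tool's axes as they then stand; what a row does not reach is not made up. A row lasts 1/8 s, in which the tool goes at most 62.5 mm and 10.7 degrees, less where a joint would pass 70% of its speed; a pose out of reach is approached as far as the arm can. A call is refused whole if a number of a shift passes 62.5 or a number of a turn 10.7, either way. A call with a gripper value outside its range is refused whole. The fingers move at their own pace and stop on an object; "force" is the grip in N (left out, the last holds). Time passes only in rows, so rows that do not move let the fingers close. It gives the time, the measured TCP pose, the force and the opening at its end, in the units of the state.
- sense(): the state, without advancing time (a new reading comes with each control period).
- grab_frame(name): name is "scene" or "side" or "wrist"; returns the picture (480x640x3 uint8, blue, green, red); there is no depth.
- get_calibration(name): a dict with "intrinsics" (3x3 intrinsics, pixels), "world_to_cam" (4x4, takes a point from world to camera coordinates). Camera axes: x right, y down, z forward; pixel columns grow to the right and rows downward; lengths in mm; the calibration is good to about 2 mm. A picture is of the moment at which its call begins: read the wrist's pose just before it. get_calibration takes no time and is no camera call; for the wrist camera it gives the pose at the moment of the call.
- sign_off(): hands the job in, once; it reports no verdict.
Trained networks look in the newest picture that a camera, given by its name, has taken for a name from the list of things; names that differ only in an ending like _2 or _b are one class to them, and where a whole thing is asked for, a point or a joint stands for the part that bears it (a point fixed in the world has none). Each returns a list of dicts, best first, with "conf" (0 to 1); they miss things now and then, are a little off and sometimes report something else, mostly with a low value. They report only what shows in the picture. A call takes as long as a camera call. They do not tell look-alikes from the thing itself.
- boxes_of(camera, thing): "centre" ([x, y, z] in mm, in the coordinates of the camera as it stood for that picture, good to about 4 mm: the middle of the surface that is visible of it).
- trace(camera, thing): "mask" (480x640 bool, what is visible of it).
The state is a dict: "clock": time; "qpos": joint angles; "qvel": joint speeds; "joint_efforts": joint torques, N m; "eef_pos": TCP position; "tcp_rot": TCP orientation; "contact_force": force on the tool from outside, world axes, zero at the start; "wrist_torque": the same for the moment, N m; "opening": opening from 0.0 (shut) to 1.0 (fully open).
Only numpy, scipy, OpenCV 4.12 (cv2) and the standard library are available. Lean on these libraries where they do the work, as an engineer would, in place of code of your own. Each camera call takes 0.05 s, during which the arm holds its last target. There are 200 camera calls.

## Task

Pick up the yellow code scanner and aim its window squarely at the barcode label on the blue tube rack from about 6 cm away, holding it steady there for a good second, then stand the scanner back upright on its black pad and let go of it. Then pull the tube reader's spring-loaded tray out by its blue handle until its yellow pointer lines up with the red mark, and finish while still holding the tray there, because it slides shut if released. Do not shift or tip the orange-lidded jar, the amber bottle or the timer.

Things in the scene. Friction and masses are not known exactly. Their poses are not given: they have to be found in the camera images.
- scanner: loose upright code scanner, 0.2 kg: black hood 60 x 52 mm (x, y), 34 mm high, a yellow collar 50 x 42 mm up to 42 mm, then a yellow grip 34 mm in x, 30 mm in y, up to 127 mm, thin black cap to 130 mm, red trigger on the grip's -x side. Origin: centre of its underside, which is the window; z points up along the grip, the window looks along -z.
- spot (a point): the scanner's reading spot: on its axis, 60 mm out of the window (at z = -60 mm in the scanner's frame; below the surface while it stands on the pad). To read a label this point must lie on the label (within 22 mm of its centre) with the scanner's z axis within about 0.4 rad of the label's z axis.
- scan_pad: black rubber pad, 120 x 120 x 4 mm, fixed on the bench, on which the scanner stands at the start and must stand again. Origin: centre of its underside, so its top is 4 mm above it.
- rack_blue: fixed blue tube rack, 105 mm (x) x 90 mm (y), with six capped tubes in its +x half, caps up to 94 mm high, and a barcode label on a sloping deck in its -x half. Origin: centre of its underside. It may stand at either of two places, swapped with the orange rack.
- label_blue: white barcode label with black bars, 34 x 50 mm, on the blue rack's deck, about 44 mm above the bench. Origin: its centre; its z axis points out of the label: up, and leaning 0.26 rad toward the rack's -x side.
- rack_orange: orange tube rack of the same size and make, with its own label: not the one to scan.
- reader: fixed white tube reader, 220 mm (x) x 240 mm (y), 85 mm high (buttons to 88 mm). Origin: centre of its underside; its front, with the tray slot, looks along its -x. A 26 mm wide, 12 mm high aluminium scale strip runs from the front to 270 mm out from the origin, 63 mm to its -y side.
- tray: spring-return tray: a 70 mm wide plate, top 22 mm above the bench, that slides out of the reader along its own -x by up to 120 mm. Starts shut. The spring pulls it in with 3.3 N when shut, rising 0.55 N per 10 mm (8 N at 85 mm), so it returns when let go. Origin: at bench level under the middle of the handle; axes as the reader's, x pointing into it.
- handle (a point): centre of the top edge of the tray's blue handle, an upright plate 12 mm thick (x), 50 mm wide (y), from 20 to 90 mm above the bench. When shut it stands 59 mm clear of the reader's front; from above it can be pinched with one finger in front and one behind.
- pointer (a point): outer end of the tray's yellow pointer, 7 mm wide, which moves with the tray along the scale strip: 10 mm further in (+x) than the handle and 57 mm to its -y side, 22 mm above the bench.
- mark: red mark clipped on the scale strip, fixed, 12 mm (x) x 26 mm (y) x 4 mm. Origin: centre of its underside; x runs along the tray's travel (pointing into the reader). The pointer must be over it: pointer and mark at the same place along x. It is 50 to 85 mm out from the pointer at the start.
- swab_jar: clear jar with an orange lid, 70 mm diameter, 90 mm tall, loose, a bystander to be left alone. Origin: centre of its underside.
- reagent: amber glass bottle, 64 mm diameter, 140 mm tall, loose, a bystander to be left alone. Origin: centre of its underside.
- timer: small white timer, 50 x 70 mm, 22 mm tall, loose, a bystander to be left alone. Origin: centre of its underside.
Mind the look-alikes: they are no part of the job. What is shaped like the scanner but pink or purple is not meant.

How it is judged:
By the outcome, as a careful person would: the job done as asked, in the order asked, and still so for the second after the job is handed in, while the arm keeps its last pose, push and grip.
It also fails if it takes over 67 s, if anything falls off the work surface, if the arm or the gripper's body presses on something with over 40 N, if the wrist force passes 120 N, or if a joint passes its speed limit or range.

## Working session

There is one attempt and no reset: what is moved stays moved. The work goes in short steps, Python scripts to look and compute and a tool call to move; the robot and the scene stay as the last step left them, time stands still between calls to the robot, and variables do not carry over. Pictures are saved under pics/ and viewed, about 8 in all and at most 12, crops included, and the job is handed in when it is done.

Besides the shell and the picture viewer there is one more tool, called after "Call:" as name(argument=value, ...), one argument or row to a line, values as JSON. servo_tool: Moves the arm, as the interface text tells. Its arguments: {"type":"object","properties":{"rows":{"type":"array","items":{"type":"array"}},"force":{"type":"number"}},"required":["rows"]}

```bash
mkdir -p pics
cat > h.py <<'E'
import numpy as np, cv2
from rig import *
from scipy.spatial.transform import Rotation as R
def w(cam,p):
    T=get_calibration(cam)["world_to_cam"]; T=np.array(T); return T[:3,:3].T@(np.array(p)-T[:3,3])
def pix(cam,p):
    c=get_calibration(cam);T=np.array(c["world_to_cam"]);q=np.array(c["intrinsics"])@(T[:3,:3]@np.array(p)+T[:3,3]);return q[:2]/q[2]
def ray(cam,uv,z):
    c=get_calibration(cam);T=np.array(c["world_to_cam"]);d=T[:3,:3].T@np.linalg.inv(np.array(c["intrinsics"]))@np.array([uv[0],uv[1],1.]);o=-T[:3,:3].T@T[:3,3]
    return o+d*(z-o[2])/d[2]
E
python3 - <<'E'
from h import *
a=grab_frame("scene");b=grab_frame("side")
cv2.imwrite("pics/scene.png",a);cv2.imwrite("pics/side.png",b)
s=sense();print(s)
for t in "scanner scan_pad rack_blue label_blue reader tray handle pointer mark swab_jar reagent timer".split():
  for c in ("scene","side"):
    for r in boxes_of(c,t)[:4]:
        if r["conf"]>.25: print(t,c,round(r["conf"],2),w(c,r["centre"]).round(0),pix(c,w(c,r["centre"])).round(0))
print(sense()["clock"])
E
```

```text
{'clock': 0.1, 'qpos': array([-2.38194839e-03,  3.53613616e-01,  1.63404396e+00,  4.61624582e-05,
        1.15522492e+00, -2.39758459e-03]), 'qvel': array([ 4.97647332e-04, -2.37527171e-03, -3.24122600e-03, -3.37384809e-04,
       -1.84370729e-03,  4.22929985e-05]), 'joint_efforts': array([ 4.27485766e-04, -6.06356549e+01, -3.42817569e+01, -7.40920814e-05,
        3.91241178e-03, -4.99377973e-05]), 'eef_pos': array([6.24571273e+02, 2.67783248e-02, 2.30621838e+02]), 'tcp_rot': array([-3.14030292e+00, -4.53016754e-05,  1.57079327e+00]), 'contact_force': array([ 0.15922288, -0.29238428, -0.27739012]), 'wrist_torque': array([-0.03639477,  0.00830355,  0.03029901]), 'opening': 0.9957835917199882}
scanner scene 0.93 [ 642. -432.   38.] [257. 405.]
scanner scene 0.92 [ 503. -486.   44.] [185. 394.]
scanner scene 0.64 [ 359. -362.   49.] [168. 314.]
scanner scene 0.58 [ 512. -352.   54.] [226. 341.]
scanner side 0.72 [ 479. -470.   76.] [375. 113.]
scanner side 0.72 [ 629. -414.   78.] [313. 122.]
scanner side 0.63 [ 353. -348.   52.] [425. 155.]
scanner side 0.62 [738. 290.  85.] [192. 378.
[... 309 characters left out ...]
de 0.98 [739.  -7.  85.] [232. 240.]
tray scene 0.88 [603. -19.  23.] [336. 252.]
tray side 0.67 [612.  -0.  24.] [297. 267.]
handle scene 0.93 [603. -20.  18.] [336. 253.]
handle side 0.88 [611.  -2.  19.] [298. 268.]
pointer scene 0.96 [599. -19.  24.] [335. 251.]
pointer scene 0.54 [399. 286.  44.] [324. 138.]
pointer side 0.81 [614.   4.  21.] [296. 270.]
pointer side 0.32 [391. 136.  14.] [406. 339.]
swab_jar scene 0.64 [ 659. -327.   87.] [289. 358.]
swab_jar side 0.59 [ 653. -284.   30.] [297. 171.]
reagent scene 0.75 [753. 249.  86.] [439. 186.]
reagent side 0.62 [741. 289.  89.] [190. 376.]
timer scene 0.77 [397. 123.  20.] [294. 182.]
timer side 0.8 [392. 137.  17.] [405. 338.]
1.3
```

View pics/scene.png

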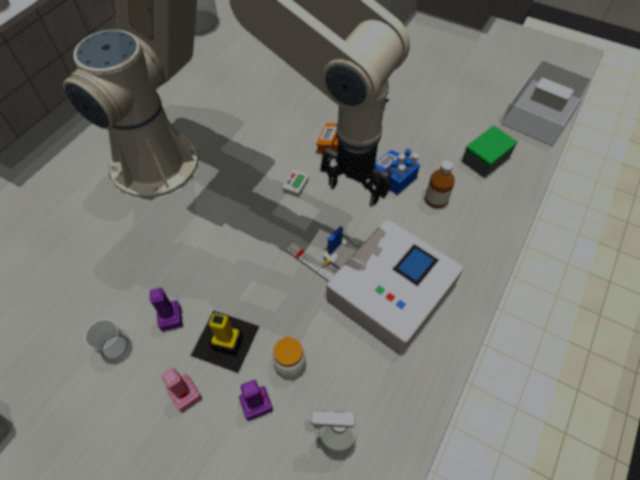

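View pics/side.png

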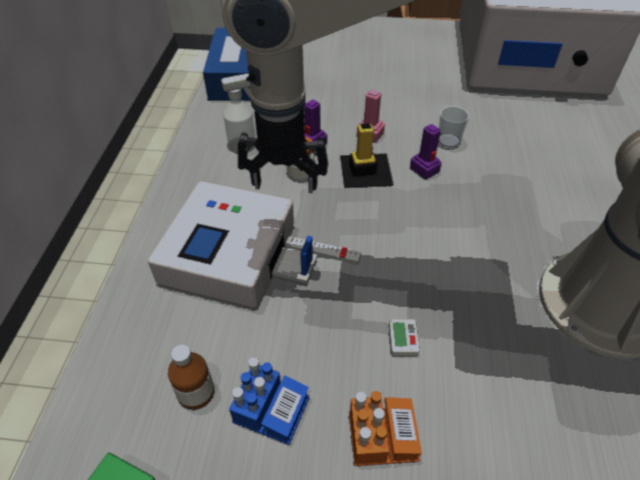

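The two pictures show these candidates for the scanner:
- The yellow one stands on the black pad, at scene (222,332) and side (364,150).
- Purple look-alikes stand at scene (166,308) and (256,400), and a pink one at (180,388).

I choose the yellow one on the pad. The blue rack is at side (270,400) and the orange rack is nearer the robot at (385,430). The red mark is at scene (300,254) and side (344,253), and the handle is at (336,240).

Run:
```python
from h import *
a=grab_frame("scene");b=grab_frame("side")
def rect(cam,m,z,n):
    m=m.astype(np.uint8);cs,_=cv2.findContours(m,0,2);c=max(cs,key=cv2.contourArea)[:,0]
    p=np.array([ray(cam,u,z)[:2] for u in c]).astype(np.float32)
    (cx,cy),(ww,hh),an=cv2.minAreaRect(p);print(n,cam,round(cx),round(cy),round(ww),round(hh),"ang",round(an,1))
for cam,t,z in [("scene","scan_pad",4),("side","scan_pad",4),("side","label_blue",44),("side","timer",22),("scene","timer",22),("side","rack_blue",40)]:
    r=trace(cam,t)
    if r: rect(cam,r[0]["mask"],z,t)
for cam,im,bx in [("scene",a,(190,300,260,370)),("side",b,(340,115,390,180))]:
    h=cv2.cvtColor(im,cv2.COLOR_BGR2HSV);m=(h[...,0]>20)&(h[...,0]<35)&(h[...,1]>130)&(h[...,2]>60)
    k=np.zeros_like(m);k[bx[1]:bx[3],bx[0]:bx[2]]=1;ys,xs=np.where(m&k);t=ys<ys.min()+3
    print("yellow",cam,xs.min(),xs.max(),ys.min(),ys.max(),"top",ray(cam,(xs[t].mean(),ys.min()),131).round())
for cam,im,bx in [("scene",a,(290,240,312,268)),("side",b,(330,240,356,266))]:
    h=cv2.cvtColor(im,cv2.COLOR_BGR2HSV);m=((h[...,0]<8)|(h[...,0]>172))&(h[...,1]>130)
    k=np.zeros_like(m);k[bx[1]:bx[3],bx[0]:bx[2]]=1;ys,xs=np.where(m&k);print("mark",ray(cam,(xs.mean(),ys.mean()),15).round(1),len(xs));rect(cam,m&k,16,"mark")
for cam,im,bx in [("scene",a,(325,225,350,260)),("side",b,(295,230,318,278))]:
    h=cv2.cvtColor(im,cv2.COLOR_BGR2HSV);m=(h[...,0]>100)&(h[...,0]<125)&(h[...,1]>130)
    k=np.zeros_like(m);k[bx[1]:bx[3],bx[0]:bx[2]]=1;ys,xs=np.where(m&k);i=ys<ys.min()+4
    print("handle",cam,xs.min(),xs.max(),ys.min(),ys.max());
big=lambda im,x0,y0,x1,y1:cv2.resize(im[y0:y1,x0:x1],(400,300),interpolation=2)
v=np.vstack([np.hstack([big(a,180,285,280,360),big(b,325,110,405,170)]),np.hstack([big(a,280,210,380,285),big(b,230,365,330,440)])])
cv2.imwrite("pics/crops.png",v);print(sense()["clock"])
c=get_calibration("wrist");print(np.array(c["world_to_cam"]).round(2),np.array(c["intrinsics"]).round())
```

```text
scan_pad scene 491 -342 120 119 ang 9.8
scan_pad side 489 -336 122 121 ang 10.4
label_blue side 588 297 54 38 ang 74.8
timer side 396 135 53 78 ang 6.3
timer scene 401 121 54 77 ang 6.1
rack_blue side 617 290 119 126 ang 73.9
yellow scene 208 238 313 348 top [ 490. -330.  131.]
yellow side 352 375 124 163 top [ 502. -348.  131.]
mark [522.8 -61.5  15. ] 39
mark scene 523 -62 27 10 ang 79.9
mark [523.4 -58.4  15. ] 46
mark side 524 -58 26 10 ang 80.5
handle scene 328 341 227 252
handle side 301 311 236 274
1.7
[[ 1.0000e+00  0.0000e+00 -0.0000e+00 -6.2445e+02]
 [ 0.0000e+00 -9.5000e-01  3.0000e-01 -3.7900e+01]
 [ 0.0000e+00 -3.0000e-01 -9.5000e-01  3.8002e+02]
 [ 0.0000e+00  0.0000e+00  0.0000e+00  1.0000e+00]] [[355.   0. 314.]
 [  0. 355. 245.]
 [  0.   0.   1.]]
```

View pics/crops.png

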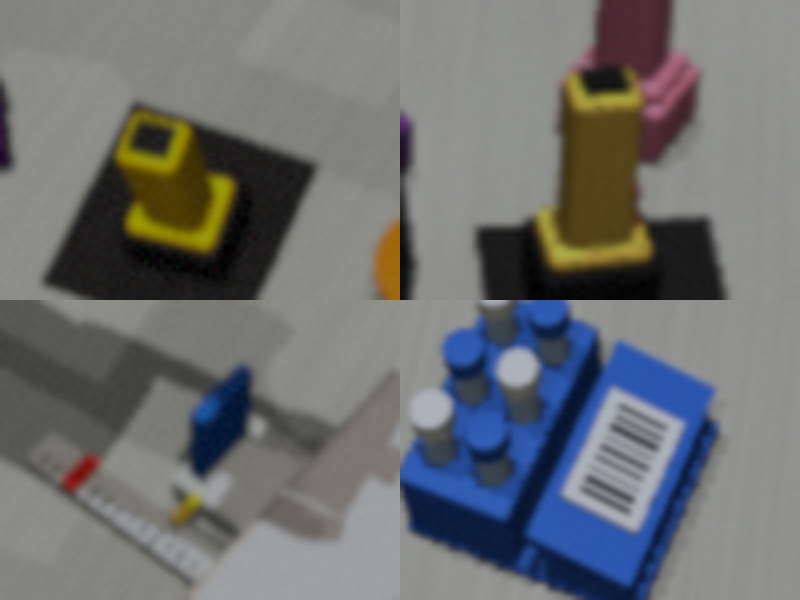

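The crops confirm the yellow scanner standing on its pad, with its trigger on the robot side. They also show the barcode deck on the robot side of the blue rack, the mark at crop (80,472) and the yellow pointer at (185,510). Next I move above the scanner.

Call:
servo_tool(
  rows=[
    [85, [-56, -22, 0], [0, 0, 0]],
    [85, [-56, -22, 0], [0, 0, 0]],
    [85, [-56, -22, 0], [0, 0, 0]],
    [85, [-56, -22, 0], [0, 0, 0]],
    [85, [-56, -22, 0], [0, 0, 0]],
    [85, [-55, -20, 0], [0, 0, 0]],
    [85, [0, 0, 0], [0, 0, 10]],
    [85, [0, 0, 0], [0, 0, 10]],
  ],
)

```text
clock: 2.7
eef_pos: [494.4, -336.0, 231.2]
tcp_rot: [-3.142, -0.0, 1.214]
contact_force: [0.4, 0.6, 0.2]
opening: 0.999
```

Call:
servo_tool(
  rows=[
    [85, [0, 0, 0], [0, 0, 10]],
    [85, [0, 0, 0], [0, 0, 10]],
    [85, [0, 0, 0], [0, 0, 10]],
    [85, [0, 0, 0], [0, 0, 10]],
    [85, [0, 0, 0], [0, 0, 10]],
    [85, [0, 0, 0], [0, 0, 10]],
    [85, [0, 0, 0], [0, 0, 10]],
    [85, [0, 0, 0], [0, 0, 0]],
  ],
)

```text
clock: 3.7
eef_pos: [495.0, -335.0, 231.3]
tcp_rot: [3.142, -0.0, 0.001]
contact_force: [-0.2, -0.8, 1.0]
opening: 1.001
```

Run:
```python
from h import *
s=sense();print(s["clock"],s["eef_pos"],s["tcp_rot"],s["qpos"],s["contact_force"])
a=grab_frame("wrist");v=a.copy()
for p,c in [((495,-335,134),(0,255,0)),((495,-335,4),(0,0,255))]: cv2.circle(v,tuple(int(x) for x in pix("wrist",p)),4,c,-1)
cv2.imwrite("pics/w1.png",v)
for uv,cam in [((218,319.3),"scene"),((366,125.6),"side")]: print(cam,ray(cam,uv,134).round())
h=cv2.cvtColor(a,cv2.COLOR_BGR2HSV);m=(h[...,0]>20)&(h[...,0]<35)&(h[...,1]>130)&(h[...,2]>60)
for z in (46,131):
  cs,_=cv2.findContours(m.astype(np.uint8),0,2);c=max(cs,key=cv2.contourArea)[:,0]
  p=np.array([ray("wrist",u,z)[:2] for u in c]).astype(np.float32);print(z,cv2.minAreaRect(p),p.min(0),p.max(0))
```

```text
3.7 [ 494.98921294 -334.99984858  231.29580271] [ 3.14158998e+00 -2.25601071e-05  1.17503217e-03] [-5.97488621e-01  3.10872887e-01  1.69378685e+00  1.15779415e-05
  1.13691277e+00  9.72127806e-01] [-0.16595727 -0.77073535  0.96346416]
scene [ 500. -342.  134.]
side [ 498. -338.  134.]
46 ((487.23272705078125, -341.27197265625), (71.8270034790039, 45.305328369140625), 15.167020797729492) [ 449.1208  -365.50394] [ 526.514   -314.26773]
131 ((509.022216796875, -339.1573181152344), (53.20344543457031, 33.558387756347656), 15.167021751403809) [ 480.79205 -357.10632] [ 538.11847 -319.15485]
```

View pics/w1.png

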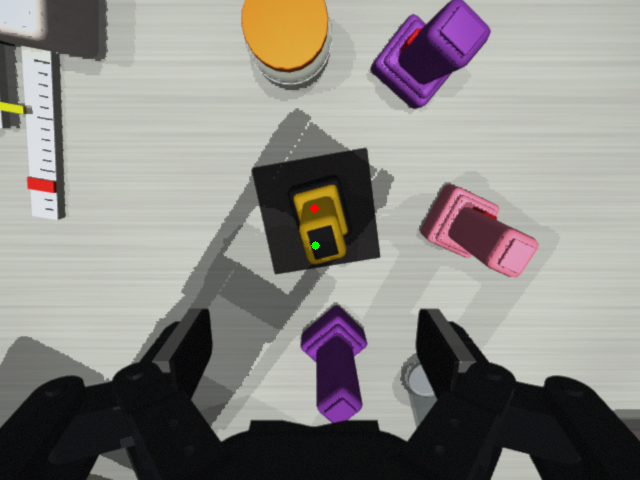

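The wrist view shows the scanner cap at (323,240), turned about +15°. The purple look-alike at (335,370) and the jar at (285,40) are both clear of the fingers.

Run:
```python
from h import *
a=grab_frame("wrist")
x0,y0=280,180
g=cv2.cvtColor(a,cv2.COLOR_BGR2HSV)
m=(g[...,2]<70).astype(np.uint8); k=np.zeros_like(m);k[222:262,303:343]=1
n,l,st,ce=cv2.connectedComponentsWithStats(m*k)
for i in range(1,n):
    if st[i,4]>100: print(st[i],ce[i],ray("wrist",ce[i],134).round(1)); ys,xs=np.where(l==i);p=np.array([ray("wrist",u,134)[:2] for u in zip(xs,ys)],np.float32);print(cv2.minAreaRect(p))
# pad centre
m=((g[...,2]<60)).astype(np.uint8);k=np.zeros_like(m);k[140:280,245:385]=1
ys,xs=np.where(m*k);print(len(xs))
c=[(253,168),(366,149),(380,258),(276,273)];print(np.mean([ray("wrist",u,4) for u in c],0).round(1))
r=trace("wrist","scan_pad")
if r:
    cs,_=cv2.findContours(r[0]["mask"].astype(np.uint8),0,2);p=np.array([ray("wrist",u,4)[:2] for u in max(cs,key=len)[:,0]],np.float32);print(cv2.minAreaRect(p))
```

```text
[308 226  30  34 716] [322.52932961 242.37430168] [ 497.5 -339.8  134. ]
((497.3166809082031, -339.74200439453125), (21.72480010986328, 17.508691787719727), 16.00545883178711)
9608
[ 488.4 -339.1    4. ]
((488.79345703125, -337.83160400390625), (120.60182189941406, 119.91075134277344), 9.814359664916992)
```

Call:
servo_tool(
  rows=[
    [85, [2.5, 5, 10], [0, 0, 0]],
    [85, [0, 0, 20], [0, 0, -8]],
    [85, [0, 0, 30], [0, 0, -8]],
    [85, [0, 0, 36], [0, 0, 0]],
    [85, [0, 0, 35], [0, 0, 0]],
    [85, [0, 0, 25], [0, 0, 0]],
    [85, [0, 0, 0], [0, 0, 0]],
    [85, [0, 0, 0], [0, 0, 0]],
  ],
)

```text
clock: 4.85
eef_pos: [498.0, -340.4, 75.8]
tcp_rot: [3.141, -0.0, 0.28]
contact_force: [0.8, 0.2, 0.1]
opening: 0.998
```

Call:
servo_tool(
  force=45,
  rows=[
    [20, [0, 0, 0], [0, 0, 0]],
    [20, [0, 0, 0], [0, 0, 0]],
    [20, [0, 0, 0], [0, 0, 0]],
    [20, [0, 0, 0], [0, 0, 0]],
    [20, [0, 0, 0], [0, 0, 0]],
    [20, [0, 0, 0], [0, 0, 0]],
  ],
)

```text
clock: 5.6
eef_pos: [497.7, -340.1, 75.8]
tcp_rot: [3.141, -0.0, 0.279]
contact_force: [-0.7, 0.5, 5.2]
opening: 0.341
```

Call:
servo_tool(
  rows=[
    [20, [0, 0, -10], [0, 0, 0]],
    [20, [0, 0, -30], [0, 0, 0]],
    [20, [0, 0, -40], [0, 0, -9]],
    [20, [0, 0, -40], [0, 0, -10]],
    [20, [0, 0, -40], [0, 0, -10]],
    [20, [0, 0, 0], [0, 0, -10]],
    [20, [0, 0, 0], [0, 0, -10]],
    [20, [0, 0, 0], [0, 0, -10]],
  ],
)

```text
clock: 6.6
eef_pos: [497.2, -339.8, 235.6]
tcp_rot: [-3.141, -0.0, 1.315]
contact_force: [0.6, 0.4, -1.4]
opening: 0.343
```

Call:
servo_tool(
  rows=[
    [20, [25, -4, 0], [0, 0, 0]],
    [20, [50, -8, 0], [0, 0, 0]],
    [20, [60, -9, 0], [0, 0, 0]],
    [20, [60, -9, 0], [0, 0, 0]],
    [20, [60, -9, 0], [0, 0, 0]],
    [20, [60, -9, 0], [0, 0, 0]],
    [20, [60, -9, 0], [0, 0, 0]],
    [20, [60, -9, 0], [0, 0, 0]],
  ],
)

```text
clock: 7.6
eef_pos: [546.1, 99.2, 235.7]
tcp_rot: [3.141, -0.0, 1.309]
contact_force: [0.5, -0.4, -3.0]
opening: 0.344
```

Call:
servo_tool(
  rows=[
    [20, [55, -8, 0], [0, 0, 0]],
    [20, [35, -5, 0], [0, 0, 0]],
    [20, [12, -1, 0], [0, 0, 0]],
    [20, [0, 0, 0], [0, 0, 0]],
    [20, [0, 0, 0], [0, 0, 0]],
  ],
)

```text
clock: 8.22
eef_pos: [559.0, 198.1, 235.3]
tcp_rot: [-3.141, 0.001, 1.308]
contact_force: [0.4, -0.4, -2.0]
opening: 0.346
```

Run:
```python
from h import *
s=sense();print(s["clock"],s["eef_pos"],s["tcp_rot"],s["qpos"],s["contact_force"],s["opening"])
a=grab_frame("wrist");cv2.imwrite("pics/w2.png",a)
for t,z in (("label_blue",44),("rack_blue",60)):
  for r in boxes_of("wrist",t)[:2]:print(t,r["conf"],w("wrist",r["centre"]).round())
r=trace("wrist","label_blue")
if r:
    m=r[0]["mask"];cs,_=cv2.findContours(m.astype(np.uint8),0,2);c=max(cs,key=len)[:,0];print(c.min(0),c.max(0));p=np.array([ray("wrist",u,44)[:2] for u in c],np.float32);print(cv2.minAreaRect(p))
```

```text
8.225 [559.00145901 198.12507298 235.25250657] [-3.14132535e+00  6.86151732e-04  1.30818385e+00] [ 3.38323511e-01  3.00311068e-01  1.69928137e+00 -4.55970750e-04
  1.14260869e+00  6.01125536e-01] [ 0.43119646 -0.43577251 -2.03067033] 0.34566564396823507
label_blue 0.88 [593. 298.  42.]
rack_blue 0.95 [621. 291.  59.]
[295  68] [333 130]
((586.2095947265625, 300.4355773925781), (50.302764892578125, 32.9593620300293), 75.52745056152344)
```

View pics/w2.png

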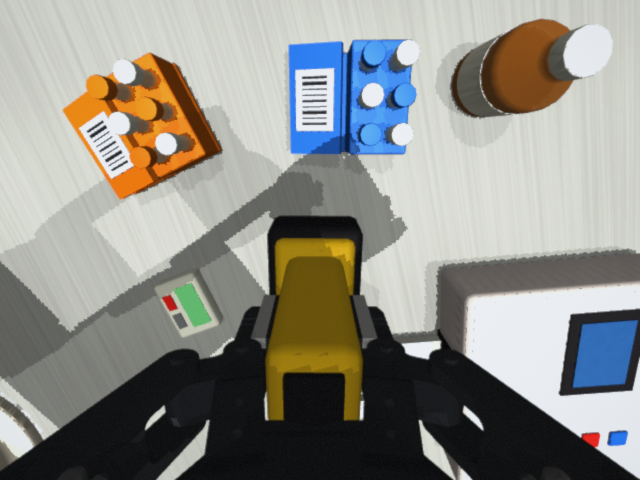

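The wrist view shows the blue label at (314,99), unobstructed, with the scanner held straight. Next I tilt 15° and go to the reading pose.

Call:
servo_tool(
  rows=[
    [20, [30, -9, 0], [0, 0, 0]],
    [20, [45, -14, 0], [0, 0, 0]],
    [20, [30, -8, 0], [-5, 0, 0]],
    [20, [0, 0, 0], [-5, 0, 0]],
    [20, [0, 0, 0], [-5, 0, 0]],
    [20, [0, -7, 26], [0, 0, 0]],
    [20, [0, -6, 22], [0, 0, 0]],
    [20, [0, -3.5, 14], [0, 0, 0]],
  ],
)

```text
clock: 9.43
eef_pos: [556.2, 308.1, 170.1]
tcp_rot: [2.881, 0.001, 1.308]
contact_force: [0.2, -0.9, -1.3]
opening: 0.348
```

Call:
servo_tool(
  rows=[
    [20, [0, 0, 0], [0, 0, 0]],
    [20, [0, 0, 0], [0, 0, 0]],
  ],
)

```text
clock: 9.68
eef_pos: [557.2, 308.9, 171.9]
tcp_rot: [2.879, -0.001, 1.309]
contact_force: [-0.6, -0.0, -1.8]
opening: 0.348
```

Run:
```python
from h import *
s=sense();print(s["clock"],s["eef_pos"],s["tcp_rot"],s["opening"])
M=R.from_euler("xyz",s["tcp_rot"]).as_matrix();L=np.array([589,299,44]);n=np.array([-.249,.064,.966])
sp=s["eef_pos"]+M[:,2]*(71.8+60);print("spot",sp,"err",sp-L,"ang",np.arccos(-M[:,2]@n))
b=grab_frame("side");cv2.imwrite("pics/s2.png",cv2.resize(b[320:470,180:380],(800,600)))
```

```text
9.675 [557.17432331 308.9447398  171.9430348 ] [ 2.87906974e+00 -8.29656692e-04  1.30865808e+00] 0.34770180345717505
spot [590.23765233 300.1827758   44.65876923] err [1.23765233 1.1827758  0.65876923] ang 0.02750858183961461
```

View pics/s2.png

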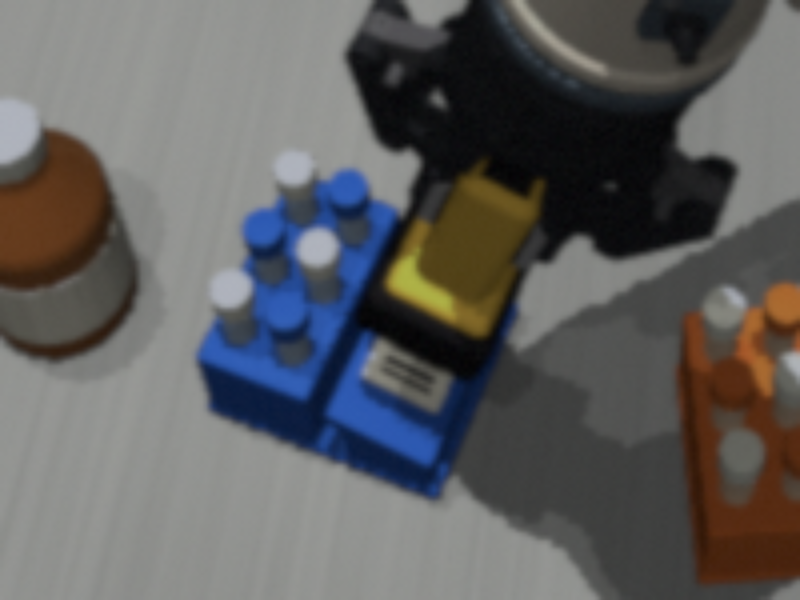

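The side view shows the window directly over the blue label and clear of the tubes. By the arm's pose the spot is about 2 mm from the label centre and 0.03 rad off its axis. I hold there, then return.

Call:
servo_tool(
  rows=[
    [20, [0, 0, 0], [0, 0, 0]],
    [20, [0, 0, 0], [0, 0, 0]],
    [20, [0, 0, 0], [0, 0, 0]],
    [20, [0, 0, 0], [0, 0, 0]],
    [20, [0, 0, 0], [0, 0, 0]],
    [20, [0, 0, 0], [0, 0, 0]],
    [20, [0, 0, 0], [0, 0, 0]],
    [20, [0, 0, 0], [0, 0, 0]],
  ],
)

```text
clock: 10.72
eef_pos: [556.6, 308.8, 171.1]
tcp_rot: [2.88, 0.0, 1.309]
contact_force: [-0.3, 1.1, -1.7]
opening: 0.343
```

Call:
servo_tool(
  rows=[
    [20, [0, 0, 0], [0, 0, 0]],
    [20, [0, 0, 0], [0, 0, 0]],
    [20, [0, 0, 0], [0, 0, 0]],
    [20, [0, 0, 0], [0, 0, 0]],
    [20, [0, 0, 0], [0, 0, 0]],
    [20, [0, 0, 0], [0, 0, 0]],
    [20, [0, 0, 0], [0, 0, 0]],
    [20, [0, 0, 0], [0, 0, 0]],
  ],
)

```text
clock: 11.72
eef_pos: [556.6, 308.8, 171.1]
tcp_rot: [2.88, 0.0, 1.309]
contact_force: [0.3, 0.7, -2.1]
opening: 0.35
```

Call:
servo_tool(
  rows=[
    [20, [0, 4, -15], [0, 0, 0]],
    [20, [0, 7, -25], [0, 0, 0]],
    [20, [0, 6, -22], [5, 0, 0]],
    [20, [0, 0, 0], [5, 0, 0]],
    [20, [0, 0, 0], [5, 0, 0]],
    [20, [-30, 5, 0], [0, 0, 0]],
    [20, [-50, 9, 0], [0, 0, 0]],
    [20, [-60, 11, 0], [0, 0, 0]],
  ],
)

```text
clock: 12.72
eef_pos: [545.1, 166.3, 236.6]
tcp_rot: [3.14, -0.001, 1.311]
contact_force: [2.0, -0.4, -1.9]
opening: 0.342
```

Call:
servo_tool(
  rows=[
    [20, [-60, 11, 0], [0, 0, 0]],
    [20, [-60, 11, 0], [0, 0, 0]],
    [20, [-60, 11, 0], [0, 0, 0]],
    [20, [-60, 11, 0], [0, 0, 0]],
    [20, [-60, 11, 0], [0, 0, 0]],
    [20, [-60, 11, 0], [0, 0, 0]],
    [20, [-60, 11, 0], [0, 0, 0]],
    [20, [-40, 6, 0], [0, 0, 0]],
  ],
)

```text
clock: 13.72
eef_pos: [505.8, -301.7, 236.8]
tcp_rot: [3.14, 0.001, 1.308]
contact_force: [0.7, 1.2, -2.5]
opening: 0.344
```

Call:
servo_tool(
  rows=[
    [20, [0, 0, 0], [0, 0, 10]],
    [20, [0, 0, 0], [0, 0, 10]],
    [20, [0, 0, 0], [0, 0, 10]],
    [20, [0, 0, 0], [0, 0, 10]],
    [20, [0, 0, 0], [0, 0, 10]],
    [20, [0, 0, 0], [0, 0, 10]],
    [20, [0, 0, 0], [0, 0, 0]],
  ],
)

```text
clock: 14.6
eef_pos: [506.2, -299.0, 236.5]
tcp_rot: [3.141, -0.001, 0.263]
contact_force: [0.2, 0.4, -2.3]
opening: 0.345
```

Run:
```python
from h import *
s=sense();print(s["clock"],s["eef_pos"],s["tcp_rot"],s["opening"])
M=R.from_euler("xyz",s["tcp_rot"]).as_matrix();print("shift to pad",M.T@(np.array([490,-338,77])-s["eef_pos"]))
```

```text
14.6 [ 506.19853505 -298.9720287   236.49317326] [ 3.14067873e+00 -9.03307117e-04  2.63263951e-01] 0.34529517143898814
shift to pad [-25.94086989  33.32213298 159.5003264 ]
```

Call:
servo_tool(
  rows=[
    [20, [-13, 17, 0], [0, 0, 0]],
    [20, [-13, 16.5, 10], [0, 0, 0]],
    [20, [0, 0, 30], [0, 0, 0]],
    [20, [0, 0, 40], [0, 0, 0]],
    [20, [0, 0, 40], [0, 0, 0]],
    [20, [0, 0, 25], [0, 0, 0]],
    [20, [0, 0, 10], [0, 0, 0]],
    [20, [0, 0, 0], [0, 0, 0]],
  ],
)

```text
clock: 15.6
eef_pos: [489.0, -338.4, 80.0]
tcp_rot: [-3.141, 0.001, 0.262]
contact_force: [0.7, -0.2, -1.4]
opening: 0.347
```

Call:
servo_tool(
  rows=[
    [20, [0, 0, 2], [0, 0, 0]],
    [20, [0, 0, 1.5], [0, 0, 0]],
    [20, [0, 0, 1.5], [0, 0, 0]],
    [20, [0, 0, 0], [0, 0, 0]],
    [20, [0, 0, 0], [0, 0, 0]],
  ],
)

```text
clock: 16.23
eef_pos: [489.8, -338.1, 75.8]
tcp_rot: [3.141, -0.0, 0.262]
contact_force: [-0.6, -0.6, 1.4]
opening: 0.346
```

Call:
servo_tool(
  rows=[
    [45, [0, 0, 0], [0, 0, 0]],
    [60, [0, 0, 0], [0, 0, 0]],
    [85, [0, 0, 0], [0, 0, 0]],
    [85, [0, 0, 0], [0, 0, 0]],
    [85, [0, 0, 0], [0, 0, 0]],
    [85, [0, 0, -15], [0, 0, 0]],
    [85, [0, 0, -30], [0, 0, 0]],
    [85, [0, 0, -40], [0, 0, 0]],
  ],
)

```text
clock: 17.23
eef_pos: [489.1, -337.6, 161.6]
tcp_rot: [-3.141, 0.001, 0.262]
contact_force: [0.8, 0.2, 0.3]
opening: 0.998
```

Call:
servo_tool(
  rows=[
    [85, [0, 0, -40], [0, 0, 0]],
    [85, [0, 0, -30], [0, 0, -10]],
    [85, [0, 0, 0], [0, 0, -10]],
    [85, [0, 0, 0], [0, 0, -10]],
    [85, [0, 0, 0], [0, 0, -10]],
    [85, [0, 0, 0], [0, 0, -10]],
    [85, [0, 0, 0], [0, 0, -10]],
    [85, [0, 0, 0], [0, 0, -5]],
  ],
)

```text
clock: 18.23
eef_pos: [489.6, -337.9, 231.6]
tcp_rot: [3.141, 0.0, 1.4]
contact_force: [0.7, 0.4, 0.8]
opening: 0.999
```

Run:
```python
from h import *
s=sense();print(s["clock"],s["eef_pos"],s["tcp_rot"],s["opening"])
a=grab_frame("wrist");b=grab_frame("scene");
cv2.imwrite("pics/w3.png",np.hstack([cv2.resize(a,(400,300)),cv2.resize(b[200:425,120:420],(400,300))]))
b=grab_frame("side")
for cam,im,bx,z in [("scene",grab_frame("scene"),(318,215,350,262),90),("side",b,(292,225,325,280),90)]:
    h=cv2.cvtColor(im,cv2.COLOR_BGR2HSV);m=(h[...,0]>100)&(h[...,0]<125)&(h[...,1]>120)
    k=np.zeros_like(m);k[bx[1]:bx[3],bx[0]:bx[2]]=1;m=m&k
    cs,_=cv2.findContours(m.astype(np.uint8),0,2);c=max(cs,key=cv2.contourArea);print(cam,cv2.convexHull(cv2.approxPolyDP(c,1.2,True))[:,0].tolist())
cv2.imwrite("pics/hd.png",cv2.resize(b[215:290,265:365],(800,600),interpolation=2))
```

```text
18.225 [ 489.56172205 -337.89956198  231.60862666] [3.14070465e+00 4.07743139e-04 1.40037251e+00] 0.9989233899909044
scene [[340, 242], [332, 251], [329, 252], [328, 239], [339, 227], [341, 227]]
side [[310, 260], [304, 274], [302, 273], [301, 250], [307, 237], [310, 236]]
```

View pics/w3.png

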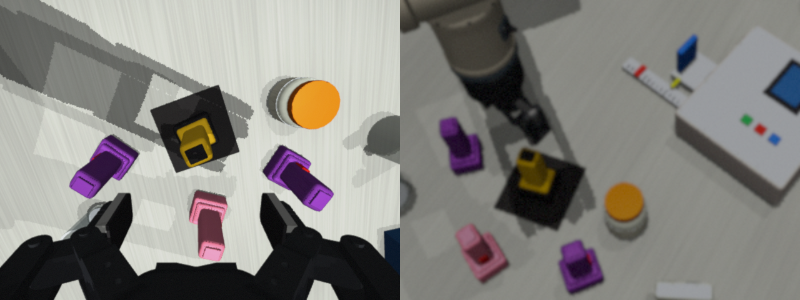

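The scanner stands upright on its pad, at wrist view (195,140), with the gripper clear of it. Nothing nearby was disturbed. Next is the tray handle.

Call:
servo_tool(
  rows=[
    [85, [30, 5, 0], [0, 0, 0]],
    [85, [55, 9, 0], [0, 0, 0]],
    [85, [60, 10, 0], [0, 0, 0]],
    [85, [60, 10, 0], [0, 0, 0]],
    [85, [45, 8, 0], [0, 0, 0]],
    [85, [20, 3, 0], [0, 0, 0]],
    [85, [0, 0, 0], [0, 0, 0]],
    [85, [0, 0, 0], [0, 0, 0]],
  ],
)

```text
clock: 19.42
eef_pos: [580.3, -80.8, 230.4]
tcp_rot: [-3.141, 0.0, 1.395]
contact_force: [-0.6, -1.0, -0.3]
opening: 0.997
```

Run:
```python
from h import *
s=sense();print(s["clock"],s["eef_pos"],s["tcp_rot"])
print(ray("scene",(334.5,233),90),ray("side",(305,243.5),90))
a=grab_frame("wrist");cv2.imwrite("pics/w4.png",a)
h=cv2.cvtColor(a,cv2.COLOR_BGR2HSV)
q=pix("wrist",(595,-5,90)).astype(int);print(q)
for t in("handle","pointer","mark"):
  for r in boxes_of("wrist",t)[:1]:print(t,r["conf"],w("wrist",r["centre"]).round())
m=((h[...,0]>100)&(h[...,0]<125)&(h[...,1]>120)).astype(np.uint8)
n,l,st,ce=cv2.connectedComponentsWithStats(m)
for i in range(1,n):
  if st[i,4]>200:
    p=np.array([ray("wrist",u,90)[:2] for u in np.argwhere(l==i)[:,::-1]],np.float32);print(st[i],cv2.minAreaRect(p))
m=(((h[...,0]<8)|(h[...,0]>172))&(h[...,1]>130)).astype(np.uint8);n,l,st,ce=cv2.connectedComponentsWithStats(m)
for i in range(1,n):
  if st[i,4]>60:
    p=np.array([ray("wrist",u,16)[:2] for u in np.argwhere(l==i)[:,::-1]],np.float32);print("red",st[i],cv2.minAreaRect(p))
```

```text
19.425 [580.34102368 -80.84058962 230.43313726] [-3.14135724e+00  4.88116433e-04  1.39522238e+00]
[592.70801958 -11.37964419  90.        ] [595.2138654   -8.85857497  90.        ]
[316 133]
handle 0.83 [616. -10.  19.]
pointer 0.76 [613. -13.  24.]
mark 0.53 [521. -56.  13.]Traceback (most recent call last):
  File "<stdin>", line 13, in <module>
  File "h.py", line 9, in ray
    c=get_calibration(cam);T=np.array(c["world_to_cam"]);d=T[:3,:3].T@np.linalg.inv(np.array(c["intrinsics"]))@np.array([uv[0],uv[1],1.]);o=-T[:3,:3].T@T[:3,3]
ValueError: time passes only in moves, steps and waits
```

View pics/w4.png

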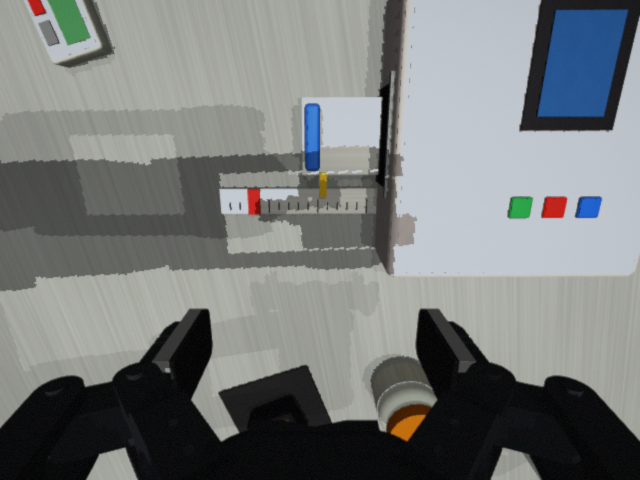

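The wrist view shows the handle top at (312,137), the pointer at (323,186) and the mark at (254,202), all square to the picture.

Run:
```python
from h import *
s=sense();M=R.from_euler("xyz",s["tcp_rot"]).as_matrix()
a=cv2.imread("pics/w4.png");h=cv2.cvtColor(a,cv2.COLOR_BGR2HSV)
c=get_calibration("wrist")
def box(m,x0,y0,x1,y1,z,n):
    k=np.zeros(m.shape,np.uint8);k[y0:y1,x0:x1]=m[y0:y1,x0:x1]
    p=cv2.findNonZero(k);r=cv2.minAreaRect(p);P=ray("wrist",np.array(r[0]),z);print(n,r,"world",P.round(1),"tool",(M.T@(P-s["eef_pos"])).round(1));return P
H=box((h[...,0]>100)&(h[...,0]<125)&(h[...,1]>120),295,90,335,182,90,"handle")
K=box(((h[...,0]<8)|(h[...,0]>172))&(h[...,1]>130),235,180,275,225,16,"mark")
Q=box((h[...,0]>20)&(h[...,0]<35)&(h[...,1]>130),312,165,335,205,22,"pointer")
print("travel along tool y:",(M.T@(K-Q))[1], "from handle+10:",(M.T@(K-H))[1]-10)
```

```text
handle ((312.0, 137.0), (66.0, 14.0), 90.0) world [591.5  -6.5  90. ] tool [ 75.1  -2.1 140.4]
mark ((253.59957885742188, 201.49337768554688), (25.676334381103516, 11.374749183654785), 86.18592071533203) world [521.6 -58.6  16. ] tool [ 11.7 -61.8 214.4]
pointer ((322.5, 184.5), (23.0, 7.0), 90.0) world [593.4 -53.1  22. ] tool [ 29.7   7.9 208.4]
travel along tool y: -69.64612888467505 from handle+10: -69.6640500532856
```

Call:
servo_tool(
  rows=[
    [50, [25, -1, 0], [0, 0, 0]],
    [50, [35, -1, 0], [0, 0, 0]],
    [50, [15, 0, 20], [0, 0, 0]],
    [50, [0, 0, 40], [0, 0, 0]],
    [50, [0, 0, 45], [0, 0, 0]],
    [50, [0, 0, 45], [0, 0, 0]],
    [50, [0, 0, 25], [0, 0, 0]],
    [50, [0, 0, 5], [0, 0, 0]],
  ],
)

```text
clock: 20.62
eef_pos: [590.5, -6.2, 48.8]
tcp_rot: [-3.138, 0.001, 1.395]
contact_force: [0.7, 0.4, 0.4]
opening: 0.586
```

Call:
servo_tool(
  force=80,
  rows=[
    [5, [0, 0, 0], [0, 0, 0]],
    [5, [0, 0, 0], [0, 0, 0]],
    [5, [0, 0, 0], [0, 0, 0]],
    [5, [0, 0, 0], [0, 0, 0]],
    [5, [0, 0, 0], [0, 0, 0]],
    [5, [0, 0, 0], [0, 0, 0]],
  ],
)

```text
clock: 21.38
eef_pos: [592.4, -5.7, 51.9]
tcp_rot: [3.14, -0.0, 1.396]
contact_force: [-1.9, -0.7, 6.0]
opening: 0.13
```

Call:
servo_tool(
  rows=[
    [5, [0, -5, 0], [0, 0, 0]],
    [5, [0, -10, 0], [0, 0, 0]],
    [5, [0, -15, 0], [0, 0, 0]],
    [5, [0, -15, 0], [0, 0, 0]],
    [5, [0, -12, 0], [0, 0, 0]],
    [5, [0, -8, 0], [0, 0, 0]],
    [5, [0, -4, 0], [0, 0, 0]],
    [5, [0, 0, 0], [0, 0, 0]],
  ],
)

```text
clock: 22.38
eef_pos: [526.1, 5.9, 51.9]
tcp_rot: [3.136, -0.0, 1.397]
contact_force: [6.7, -5.4, 5.5]
opening: 0.135
```

Run:
```python
from h import *
s=sense();print(s["clock"],s["eef_pos"],s["tcp_rot"],s["contact_force"],s["opening"])
M=R.from_euler("xyz",s["tcp_rot"]).as_matrix()
b=grab_frame("side");w_=grab_frame("wrist");a=grab_frame("scene")
f=lambda im,x0,y0,x1,y1:cv2.resize(im[y0:y1,x0:x1],(400,300),interpolation=2)
cv2.imwrite("pics/end1.png",np.vstack([np.hstack([f(b,300,220,380,280),f(a,270,220,350,280)]),np.hstack([cv2.resize(w_,(400,300)),np.zeros((300,400,3),np.uint8)])]))
for cam,im in(("side",b),("scene",a)):
    h=cv2.cvtColor(im,cv2.COLOR_BGR2HSV)
    c0=pix(cam,(522,-59,16)).astype(int);k=np.zeros(im.shape[:2],bool);k[c0[1]-15:c0[1]+15,c0[0]-18:c0[0]+18]=1
    for n,m,z in(("mark",((h[...,0]<8)|(h[...,0]>172))&(h[...,1]>110),16),("ptr",(h[...,0]>20)&(h[...,0]<35)&(h[...,1]>110),22)):
        q=cv2.findNonZero((m&k).astype(np.uint8))
        if q is not None:
            P=ray(cam,q[:,0].mean(0),z);print(cam,n,len(q),q[:,0].mean(0).round(1),P.round(1),(M.T@(P-s["eef_pos"])).round(1))
```

```text
22.375 [526.05330546   5.92496503  51.94997191] [ 3.13613149e+00 -1.83313546e-04  1.39677158e+00] [ 6.72598638 -5.41411738  5.46182354] 0.13468852736718345
scene mark 33 [299.  253.6] [523.1 -64.7  16. ] [-70.1   9.1  36. ]
scene ptr 27 [305.7 246.7] [529.3 -42.   22. ] [-46.6  11.3  30. ]
```

View pics/end1.png

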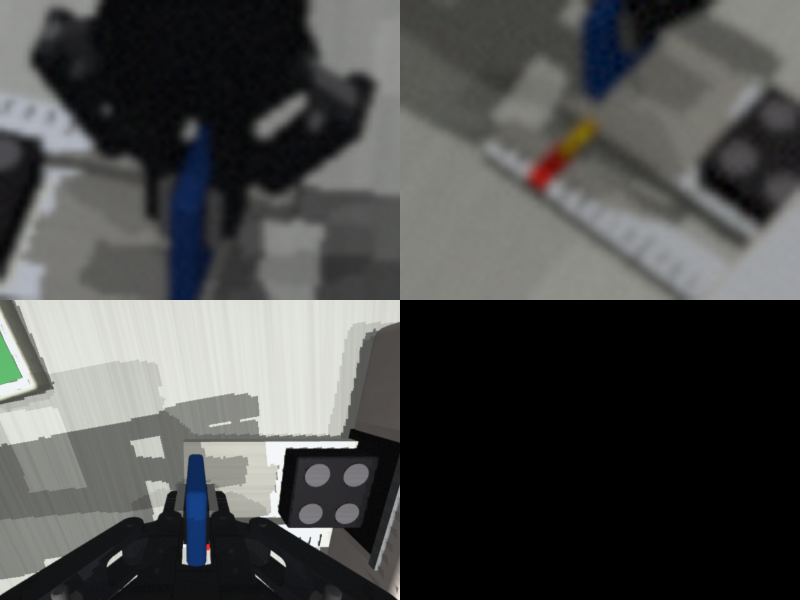

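The scene crop shows the pointer tip beside the red mark. The arm's travel is 67.4 of 69.6 mm and the picture measures 2.2 mm short, so the two agree on about 2.2 mm more.

Call:
servo_tool(
  rows=[
    [5, [0, -2.3, 0], [0, 0, 0]],
    [5, [0, 0, 0], [0, 0, 0]],
    [5, [0, 0, 0], [0, 0, 0]],
    [5, [0, 0, 0], [0, 0, 0]],
    [5, [0, 0, 0], [0, 0, 0]],
    [5, [0, 0, 0], [0, 0, 0]],
  ],
)

```text
clock: 23.28
eef_pos: [524.2, 6.2, 51.9]
tcp_rot: [3.136, -0.0, 1.397]
contact_force: [5.9, -5.7, 6.1]
opening: 0.128
```

Run:
```python
from h import *
s=sense();print(s["clock"],s["eef_pos"],s["contact_force"],s["opening"],"travel",np.linalg.norm(s["eef_pos"]-np.array([592.4,-5.7,51.9])))
M=R.from_euler("xyz",s["tcp_rot"]).as_matrix()
a=grab_frame("scene");cv2.imwrite("pics/end2.png",np.hstack([cv2.resize(a[220:280,270:350],(400,300),interpolation=2),cv2.resize(a[200:425,120:420],(400,300))]))
h=cv2.cvtColor(a,cv2.COLOR_BGR2HSV);k=np.zeros(a.shape[:2],bool);k[238:269,281:320]=1
for n,m,z in(("mark",((h[...,0]<8)|(h[...,0]>172))&(h[...,1]>110),16),("ptr",(h[...,0]>20)&(h[...,0]<35)&(h[...,1]>110),22)):
    q=cv2.findNonZero((m&k).astype(np.uint8));P=ray("scene",q[:,0].mean(0),z);print(n,len(q),P.round(1),(M.T@(P-s["eef_pos"])).round(1))
for t in("timer","swab_jar","reagent"):
  for r in boxes_of("scene",t)[:1]:print(t,w("scene",r["centre"]).round())
```

```text
23.275 [524.16320159   6.24587419  51.93269333] [ 5.87032814 -5.74502729  6.09972813] 0.12779316593530166 travel 69.2745670254236
mark 34 [523.3 -64.4  16. ] [-69.7  11.2  36. ]
ptr 30 [526.8 -40.8  22. ] [-45.9  10.5  30. ]
timer [387. 114.  15.]
swab_jar [ 658. -321.   86.]
reagent [753. 253.  87.]
```

View pics/end2.png

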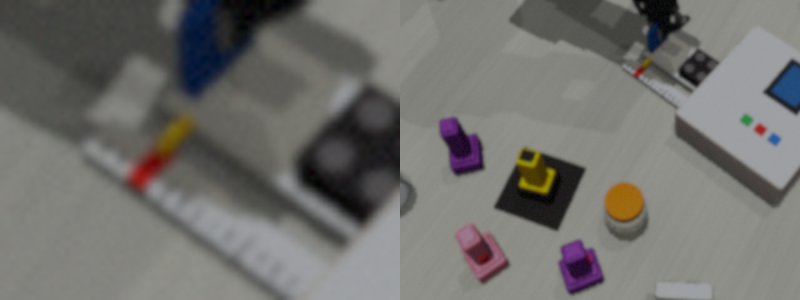

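The pointer is collinear with the mark, to within 1 mm by both arm travel and picture. The scanner stands on its pad. The timer's box moved about 10 mm, but the arm now blocks part of that view and never came near the timer. I'm handing in.

Run:
```python
from rig import *
print(sense()["clock"],sign_off())
```

```text
the job is handed in; nothing more can be done
23.475 None
```

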